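# Put the lids back on their own jars

## Task

Four jars stand open on the ware board: a large and a small one in red clay, a large and a small one in cream stoneware, and their lids lie about the table. Put every lid on its own jar, the same clay and the size that fits the mouth, so that it sits level and fully down in the mouth. Set the lids down gently, do not let them drop, and leave the jars standing where they are and the salt dish and the grey beaker in their places.

Things in the scene. Friction and masses are not known exactly. Their poses are not given: they have to be found in the camera images.
- lid_red_large_knob (a point): large red lid, brick-red clay, cream lines, about 90 g: round cover 80 mm across, upright knob 22 mm thick and 29 mm tall on it, below it a 10 mm deep locating flange tapering from 62 to 52 mm across at its foot. It lies right way up on its flange, 46 mm tall in all. Point: half-way up the knob on the axis, 32 mm above the flange's foot, 22 above the cover's underside, 15 above its top. z: up the axis.
- lid_red_small_knob (a point): small red lid, brick-red clay, cream lines, about 50 g: round cover 56 mm across, upright knob 22 mm thick and 29 mm tall on it, below it a 10 mm deep locating flange tapering from 38 to 28 mm across at its foot. It lies right way up on its flange, 46 mm tall in all. Point: half-way up the knob on the axis, 32 mm above the flange's foot, 22 above the cover's underside, 15 above its top. z: up the axis.
- lid_cream_large_knob (a point): large cream lid, cream stoneware, dark blue lines, about 90 g: round cover 80 mm across, upright knob 22 mm thick and 29 mm tall on it, below it a 10 mm deep locating flange tapering from 62 to 52 mm across at its foot. It lies right way up on its flange, 46 mm tall in all. Point: half-way up the knob on the axis, 32 mm above the flange's foot, 22 above the cover's underside, 15 above its top. z: up the axis.
- lid_cream_small_knob (a point): small cream lid, cream stoneware, dark blue lines, about 50 g: round cover 56 mm across, upright knob 22 mm thick and 29 mm tall on it, below it a 10 mm deep locating flange tapering from 38 to 28 mm across at its foot. It lies right way up on its flange, 46 mm tall in all. Point: half-way up the knob on the axis, 32 mm above the flange's foot, 22 above the cover's underside, 15 above its top. z: up the axis.
- jar_red_large_mouth (a point): large red jar, brick-red clay, cream lines, 300 g, loose: nearly straight sides, 84 mm across, 95 mm tall, walls 5 mm, open mouth 70 mm across. Stands on a 12 mm thick ware board, neighbours about 120 mm apart. Point: centre of the mouth, level with the rim; z: up the axis. With its lid fully down the cover lies on the rim and the knob's half-way point is 22 mm above this point.
- jar_red_small_mouth (a point): small red jar, brick-red clay, cream lines, 180 g, loose: nearly straight sides, 60 mm across, 72 mm tall, walls 5 mm, open mouth 46 mm across. Stands on a 12 mm thick ware board, neighbours about 120 mm apart. Point: centre of the mouth, level with the rim; z: up the axis. With its lid fully down the cover lies on the rim and the knob's half-way point is 22 mm above this point.
- jar_cream_large_mouth (a point): large cream jar, cream stoneware, dark blue lines, 300 g, loose: nearly straight sides, 84 mm across, 95 mm tall, walls 5 mm, open mouth 70 mm across. Stands on a 12 mm thick ware board, neighbours about 120 mm apart. Point: centre of the mouth, level with the rim; z: up the axis. With its lid fully down the cover lies on the rim and the knob's half-way point is 22 mm above this point.
- jar_cream_small_mouth (a point): small cream jar, cream stoneware, dark blue lines, 180 g, loose: nearly straight sides, 60 mm across, 72 mm tall, walls 5 mm, open mouth 46 mm across. Stands on a 12 mm thick ware board, neighbours about 120 mm apart. Point: centre of the mouth, level with the rim; z: up the axis. With its lid fully down the cover lies on the rim and the knob's half-way point is 22 mm above this point.
- salt_dish_center (a point): bystander: a small round white dish, about 70 mm across and 27 mm tall, loose on the table at the left; the point is its centre half-way up
- beaker_center (a point): bystander: an unglazed grey beaker without a lid, 65 mm across and 83 mm tall, loose on the table behind the ware board; the point is its centre half-way up

How it is judged (in metres and radians):
At the end, for the whole second after the job is handed in: Each lid rests on the jar of its own clay and size: within 8 mm of the mouth's centre, half-way point of the knob 19 to 25 mm above the mouth (cover on the rim), lid and jar upright within 0.1 rad, each jar's mouth within 30 mm of its start, lids and jars at rest (below 0.02 m/s) (horizontal distance between lid_red_large_knob and jar_red_large_mouth below 0.008 m and z of lid_red_large_knob in the frame of jar_red_large_mouth between 0.019 and 0.025 m and angle between each of lid_red_large_knob, jar_red_large_mouth, lid_red_small_knob, jar_red_small_mouth, lid_cream_large_knob, jar_cream_large_mouth, lid_cream_small_knob, jar_cream_small_mouth's own z axis and vertical below 0.1 rad and distance of each of jar_red_large_mouth, jar_red_small_mouth, jar_cream_large_mouth, jar_cream_small_mouth from where it was at the start of the episode below 0.03 m and linear speed of each of lid_red_large, jar_red_large, lid_red_small, jar_red_small, lid_cream_large, jar_cream_large, lid_cream_small, jar_cream_small below 0.02 m/s and horizontal distance between lid_red_small_knob and jar_red_small_mouth below 0.008 m and z of lid_red_small_knob in the frame of jar_red_small_mouth between 0.019 and 0.025 m and horizontal distance between lid_cream_large_knob and jar_cream_large_mouth below 0.008 m and z of lid_cream_large_knob in the frame of jar_cream_large_mouth between 0.019 and 0.025 m and horizontal distance between lid_cream_small_knob and jar_cream_small_mouth below 0.008 m and z of lid_cream_small_knob in the frame of jar_cream_small_mouth between 0.019 and 0.025 m); the robot touches nothing.
It fails at once if a lid is let fall (faster than 0.6 m/s with no finger on it) ((linear speed of lid_red_large above 0.6 m/s and contact force between the fingers and lid_red_large below 0.01 N) or (linear speed of lid_red_small above 0.6 m/s and contact force between the fingers and lid_red_small below 0.01 N) or (linear speed of lid_cream_large above 0.6 m/s and contact force between the fingers and lid_cream_large below 0.01 N) or (linear speed of lid_cream_small above 0.6 m/s and contact force between the fingers and lid_cream_small below 0.01 N)).
It fails at once if a jar is tipped by more than 0.35 rad (angle between any of jar_red_large_mouth, jar_red_small_mouth, jar_cream_large_mouth, jar_cream_small_mouth's own z axis and vertical above 0.35 rad).
It fails at once if the salt dish or the grey beaker is moved more than 30 mm (distance of any of salt_dish_center, beaker_center from where it was at the start of the episode above 0.03 m).
It also fails if it takes over 99 s, if anything falls off the work surface, if the arm or the gripper's body presses on something with over 40 N, if the wrist force passes 120 N, or if a joint passes its speed limit or range.

## Robot

A 6-joint arm with a two-finger parallel gripper is mounted at the origin on a cart in front of the work surface, level with it; the furniture and walls round the work are solid. World frame = base frame: x ahead of the robot, y to its left, z up, the work surface at z = 0. Lengths are in mm, angles in rad, forces in N, time in s.
With the tool pointing down it reaches from about 400 to 925 mm from the base axis. Payload 12.5 kg.
Tool frame: the origin (TCP) lies at the very end of the fingers, on their centre line; the grasp point (between the pads) lies 19 mm behind it; z points along the fingers, x is the direction in which the jaws open and shut, and the axes are right-handed (so a half turn about z gives the same grasp; the last joint's range is limited). The gripper opens to 95 mm and grips with 3 to 60 N. Pads are 20 mm wide; open, the fingers measure 119 mm over their backs; the gripper's body (75 mm by 180 mm) begins 59 mm behind the grasp point.
Start: joints at [-1.388, 0.491, 1.559, -0, 1.092, -0.106], TCP at [178.024, -599.128, 214.661] pointing down, gripper open.
Joint ranges: [-3.1, 3.1], [-0.84, 2.19], [0.05, 2.79], [-1.13, 4.28], [0.06, 2.93], [-2.69, 2.69]. Speed limits (rad/s): [2.22, 2.22, 2.79, 3.14, 3.14, 3.14].

## Interface

Orientations are given as [roll, pitch, yaw] about the fixed x, y, z axes, in that order (R = Rz(yaw) Ry(pitch) Rx(roll)).
In Python, from cell import state, viewer, ticket, look_for, regions_of gives the robot as it stands.
- The arm moves only by the shell command python3 -m inch 'ROWS'. ROWS is JSON, a list of rows, each a list of 7 numbers: the turn, a rotation vector about the world's x, y, z in degrees, then the shift along the world's x, y, z in mm, then the opening, from -1 (shut) to 1 (fully open). In form: [[rx, ry, rz, tx, ty, tz, hand], ...]. A call has 1 to 10 rows; each row shifts and turns the commanded pose from where the row before left it; what a row does not reach is not made up. A row lasts 1/10 s, in which the tool goes at most 50 mm and 8.59 degrees, less where a joint would pass 70% of its speed; a pose out of reach is approached as far as the arm can. A call with a gripper value outside its range is refused whole. The fingers move at their own pace and stop on an object; the grip force is fixed at half the most. Time passes only in rows, so rows that do not move let the fingers close. It gives the time, the measured TCP pose, the force and the opening at its end, in the units of the state.
- state(): the state, without advancing time (a new reading comes with each control period).
- viewer.read_camera(name): name is "scene" or "top" or "wrist"; returns a dict with "color" (384x512x3 uint8, red, green, blue), "depth" (384x512 float32, mm along the optical axis (not along the pixel's ray), 0 where there is no reading), "fx", "fy", "cx", "cy" (pixels), "position" and "orientation" of the camera in the world. Camera axes: x right, y down, z forward; pixel columns grow to the right and rows downward; lengths in mm; the calibration is good to about 2 mm. A picture is of the moment at which its call begins.
- ticket.job_done(): hands the job in, once; it reports no verdict.
Trained networks look in the newest picture that a camera, given by its name, has taken for a name from the list of things; names that differ only in an ending like _2 or _b are one class to them, and where a whole thing is asked for, a point or a joint stands for the part that bears it (a point fixed in the world has none). Each returns a list of dicts, best first, with "score" (0 to 1); they miss things now and then, are a little off and sometimes report something else, mostly with a low value. They report only what shows in the picture. A call takes as long as a camera call.
- look_for(name, camera): "box" ([left, top, right, bottom] as shares, 0 to 1, of the picture: columns of its width, rows of its height, round what is visible of it).
- regions_of(name, camera): "pixels" (384x512 bool, what is visible of it) and "box" ([left, top, right, bottom] as shares, 0 to 1, of the picture: columns of its width, rows of its height, round what is visible of it).
The state is a dict: "t": time; "joints": joint angles; "qvel": joint speeds; "tau": joint torques, N m; "eef_pos": TCP position; "tcp_rot": TCP orientation; "ft_force": force on the tool from outside, world axes, zero at the start; "moment": the same for the moment, N m; "opening": opening from 0.0 (shut) to 1.0 (fully open).
Only numpy, scipy, OpenCV 4.12 (cv2) and the standard library are available. Lean on these libraries where they do the work, as an engineer would, in place of code of your own. Each camera call takes 0.05 s, during which the arm holds its last target. There are 200 camera calls.

## Working session

There is one attempt and no reset: what is moved stays moved. The work goes in short steps, Python scripts to look and compute and a shell command to move; the robot and the scene stay as the last step left them, time stands still between calls to the robot, and variables do not carry over. Pictures are saved under pics/ and viewed, on a budget of 14 in all, crops included, one or two more only if the job needs it, and the job is handed in when it is done.

```bash
mkdir -p pics; ls
cat > h.py <<'E'
import numpy as np, cv2
from scipy.spatial.transform import Rotation as R
from cell import state, viewer, ticket, look_for, regions_of
def cloud(c):
    d=c["depth"]; v,u=np.mgrid[0:d.shape[0],0:d.shape[1]]
    P=np.stack([(u-c["cx"])/c["fx"]*d,(v-c["cy"])/c["fy"]*d,d],-1)
    o=np.array(c["orientation"],float)
    M=o if o.shape==(3,3) else (R.from_euler('xyz',o).as_matrix() if o.size==3 else R.from_quat(o).as_matrix())
    W=P@M.T+np.array(c["position"]); W[d<=0]=np.nan
    return W
E
python3 - <<'E'
from h import *
print(state())
for n in ("top","scene"):
    c=viewer.read_camera(n); print(n,c["position"],c["orientation"],c["fx"])
    cv2.imwrite(f"pics/{n}0.png",c["color"][...,::-1])
    W=cloud(c)
    for k in ["lid_red_large","lid_red_small","lid_cream_large","lid_cream_small"]:
      for s,e in ((k,"_knob"),(k.replace("lid","jar"),"_mouth")):
        for r in regions_of(s+e,n)[:2]:
            p=W[r["pixels"]]; p=p[~np.isnan(p[:,0])]
            if len(p)<5: continue
            zt=np.percentile(p[:,2],98); t=p[p[:,2]>zt-6]
            v,u=np.nonzero(r["pixels"])
            print(s,round(r["score"],2),len(p),"px",int(u.mean()),int(v.mean()),"ztop",round(zt),"topc",t[:,:2].mean(0).round(),"mid",((p.min(0)+p.max(0))/2).round(),"ext",np.ptp(p,0).round())
E
```

```text
pics
{'t': 0.0, 'joints': array([-1.38761180e+00,  4.91551282e-01,  1.55946173e+00, -2.90942241e-05,
        1.09170408e+00, -1.05578585e-01]), 'qvel': array([ 0.00088052,  0.00139045, -0.00065292,  0.001348  , -0.00140235,
       -0.00192116]), 'tau': array([ 9.59865101e-04, -6.12643433e+01, -2.58177763e+01,  6.92922994e-02,
        4.82746842e-02, -1.13828701e-04]), 'eef_pos': array([ 177.96088765, -598.86544141,  214.06266514]), 'tcp_rot': array([-3.14149982e+00,  1.12089555e-03, -1.28201974e+00]), 'ft_force': array([ 0.08727277, -0.43852978, -0.69533667]), 'moment': array([ 0.06607457, -0.06364926,  0.06227524]), 'opening': 0.9981911407078855}
top [ 398.56879135   39.57543002 1145.28594704] [-2.96206218 -0.01276213 -1.54577378] 391.7374707699715
lid_red_large 0.78 588 px 192 238 ztop 46 topc [439. 211.] mid [439. 211.  28.] ext [77. 76. 41.]
lid_red_large 0.45 277 px 164 196 ztop 47 topc [557. 300.] mid [556. 303.  22.] ext [54. 58. 53.]
jar_red_large 0.92 777 px 243 173 ztop 108 topc [619.  72.] mid [622.  70.  61.] ext [88. 81. 99.]
jar_red_large 0.7 392 px 291 208 ztop 85 topc
[... 1079 characters left out ...]
0.52 163 px 342 188 ztop 43 topc [ 541. -276.] mid [ 547. -290.   21.] ext [65. 80. 50.]
jar_red_small 0.66 581 px 287 222 ztop 83 topc [502.  56.] mid [502.  54.  46.] ext [56. 64. 76.]
lid_cream_large 0.56 620 px 287 222 ztop 83 topc [503.  56.] mid [539.  23.  46.] ext [130. 127.  77.]
lid_cream_large 0.54 263 px 363 207 ztop 215 topc [234. 108.] mid [348. -88. 110.] ext [233. 402. 227.]
jar_cream_large 0.65 820 px 276 189 ztop 105 topc [636. -46.] mid [635. -46.  60.] ext [85. 83. 94.]
lid_cream_small 0.61 299 px 205 264 ztop 44 topc [554. 304.] mid [568. 297.  20.] ext [77. 65. 50.]
jar_cream_small 0.93 536 px 307 203 ztop 83 topc [526. -63.] mid [ 556. -116.   40.] ext [119. 172.  88.]
```

View pics/top0.png

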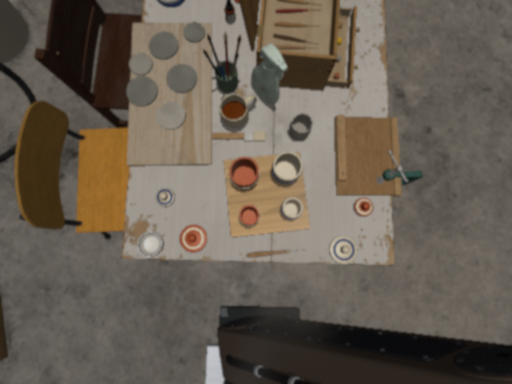

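View pics/scene0.png

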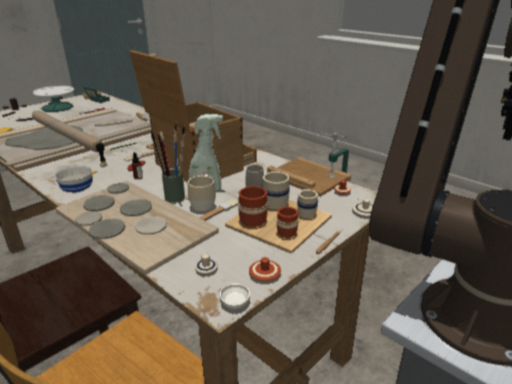

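Top view: red large lid at (193,238), cream small lid (165,197), red small lid (364,206) and cream large lid (342,248). The jars are red large (243,173), cream large (287,168), red small (249,216) and cream small (291,208). The salt dish is at (151,243) and the beaker at (300,126). The scene view agrees. Next I'll fit circles at the known heights.

```bash
cat > m.py <<'E'
from h import *
px={"lid_RL":(193,238,46),"lid_CS":(165,197,46),"lid_RS":(364,206,46),"lid_CL":(342,248,46),"jar_RL":(243,173,107),"jar_CL":(287,168,107),"jar_RS":(249,216,84),"jar_CS":(291,208,84),"dish":(151,243,27),"beaker":(300,126,83)}
c=viewer.read_camera("top"); W=cloud(c)
for k,(u,v,z) in px.items():
    p=W[v-24:v+25,u-24:u+25].reshape(-1,3)
    def circ(lo,hi):
        q=p[(p[:,2]>lo)&(p[:,2]<hi)][:,:2].astype(np.float32)
        q=q[np.linalg.norm(q-np.median(q,0),axis=1)<55]
        (x,y),r=cv2.minEnclosingCircle(q); return [round(a,1) for a in (x,y,r)],q.mean(0).round(1),len(q)
    print(k,circ(z-7,z+5), circ(9,22) if k[:3]=="lid" else "")
p=W[150:200,380:425].reshape(-1,3); q=p[p[:,2]>35]; print("tap",len(q),q.min(0),q.max(0))
E
python3 m.py
```

```text
lid_RL ([440.3, 210.9, 10.5], array([439.9, 211.2], dtype=float32), 45) ([439.5, 211.9, 39.6], array([439. , 210.8], dtype=float32), 549)
lid_CS ([556.4, 299.6, 10.8], array([556.1, 300.1], dtype=float32), 45) ([556.9, 301.2, 27.8], array([555. , 299.3], dtype=float32), 223)
lid_RS ([542.6, -279.1, 10.8], array([ 542.6, -278.7], dtype=float32), 46) ([589.9, -279.3, 54.6], array([ 588.4, -278.8], dtype=float32), 611)
lid_CL ([418.0, -218.1, 10.9], array([ 418.2, -218.1], dtype=float32), 50) ([418.4, -218.6, 39.3], array([ 418.2, -217.5], dtype=float32), 533)
jar_RL ([620.4, 69.9, 40.1], array([621.1,  70.4], dtype=float32), 177) 
jar_CL ([638.3, -48.9, 40.4], array([638.8, -49.5], dtype=float32), 181) 
jar_RS ([504.1, 52.7, 28.0], array([505.1,  53.3], dtype=float32), 117) 
jar_CS ([527.1, -65.3, 28.0], array([527.5, -66.2], dtype=float32), 118) 
dish ([418.8, 330.9, 35.0], array([418.5, 333.1], dtype=float32), 86) 
beaker ([770.6, -89.9, 31.1], array([767.8, -89.9], dtype=float32), 79) 
tap 428 [ 589.81051182 -426.43955052   35.22265787] [ 668.71032684 -302.74349351  181.25749959]
```

Fits match the given radii. Moving over the large cream lid.

```bash
python3 -m inch '[[0,0,0,20,32,0,0],[0,0,0,24,38,0,0],[0,0,0,24,38,0,0],[0,0,0,24,38,0,0],[0,0,0,24,38,0,0],[0,0,0,24,38,0,0],[0,0,0,24,38,-15,0],[0,0,0,24,38,-15,0],[0,0,0,24,38,-15,0],[0,0,0,24,38,-15,0]]'; python3 -m inch '[[0,0,0,4,6,-15,0],[0,0,0,0,0,-15,0],[0,0,0,0,0,0,0],[0,0,0,0,0,0,0],[0,0,0,0,0,0,0]]'
python3 - <<'E'
from h import *
c=viewer.read_camera("wrist"); cv2.imwrite("pics/w1.png",c["color"][...,::-1]); W=cloud(c); print(c["position"],c["orientation"],state()["eef_pos"],state()["opening"])
for r in regions_of("lid_cream_large_knob","wrist")[:2]:
    p=W[r["pixels"]]; t=p[p[:,2]>39]; print(r["score"],len(t),t.mean(0),(t.min(0)+t.max(0))/2,np.ptp(t,0)); t=p[(p[:,2]<25)&(p[:,2]>10)]; print(t.mean(0),(t.min(0)+t.max(0))/2,np.ptp(t,0))
c=viewer.read_camera("top");p=cloud(c)[150:225,365:425].reshape(-1,3)
for z in(45,70,98,130):
    q=p[p[:,2]>z]; print("tap",z,len(q),q.min(0).round(),q.max(0).round(), "min proj",((q[:,:2]-[543,-279])@[.67,-.74]).min())
E
```

```text
t: 1.95
eef_pos: [414.8, -223.6, 154.4]
tcp_rot: [-3.141, -0.001, -1.282]
ft_force: [1.3, -0.5, -0.4]
opening: 0.5
t: 2.45
eef_pos: [418.2, -219.7, 125.4]
tcp_rot: [-3.141, -0.001, -1.283]
ft_force: [-0.2, 0.7, -0.9]
opening: 0.499
[ 491.75466755 -197.77703234  294.43924667] [ 2.86689867e+00 -6.09712500e-04 -1.28334673e+00] [ 418.14292809 -219.66945462  125.4001724 ] 0.5004298637636051
0.95 480 [ 421.66861714 -219.90142554   43.62730538] [ 420.87405147 -220.17880123   42.98489004] [21.48050164 21.55513217  7.95470085]
[ 422.88397842 -219.33455711   14.84511868] [ 420.53390652 -220.09874522   14.35798234] [78.70871627 79.01445088  8.58557154]
tap 45 720 [ 456. -424.   45.] [ 669. -167.  461.] min proj -139.86864211840796
tap 70 691 [ 456. -423.   71.] [ 669. -167.  461.] min proj -139.86864211840796
tap 98 516 [ 456. -410.   98.] [ 669. -167.  461.] min proj -139.86864211840796
tap 130 420 [ 456. -349.  131.] [ 669. -167.  461.] min proj -139.86864211840796
```

View pics/w1.png

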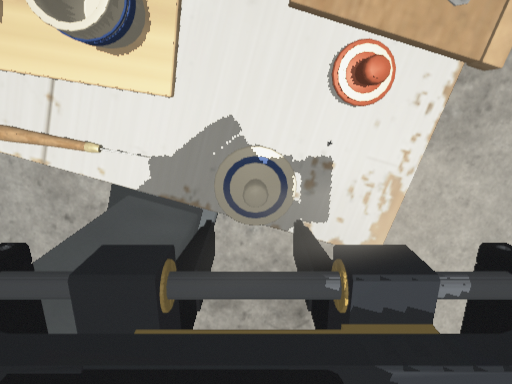

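The wrist view shows the cream lid at (255,190) centred between the fingers. The wrist fit gives (420.7,-220) and the top camera (418,-218), close enough to grasp.

```bash
python3 -m inch '[[0,0,0,1.5,0,-30,0],[0,0,0,0,0,-30,0],[0,0,0,0,0,-25,0],[0,0,0,0,0,-12,0],[0,0,0,0,0,-7,0],[0,0,0,0,0,0,0],[0,0,0,0,0,0,-1],[0,0,0,0,0,0,-1],[0,0,0,0,0,0,-1],[0,0,0,0,0,0,-1]]'; python3 -m inch '[[0,0,0,0,0,0,-1],[0,0,0,0,0,0,-1]]'
```

```text
t: 3.6
eef_pos: [419.8, -219.3, 21.1]
tcp_rot: [-3.141, -0.001, -1.282]
ft_force: [-0.8, 1.3, 4.0]
opening: 0.224
t: 3.8
eef_pos: [419.8, -219.3, 21.1]
tcp_rot: [-3.141, -0.001, -1.282]
ft_force: [-0.3, -0.1, 6.0]
opening: 0.226
```

```bash
python3 -m inch '[[0,0,0,0,0,10,-1],[0,0,0,0,0,30,-1],[0,0,0,0,0,40,-1],[0,0,0,10,8,40,-1],[0,0,0,28,22,40,-1],[0,0,0,30,24,0,-1],[0,0,0,30,24,0,-1],[0,0,0,30,24,0,-1],[0,0,0,25,20,0,-1],[0,0,0,0,0,0,-1]]'; python3 -m inch '[[0,0,0,0,0,0,-1],[0,0,0,0,0,0,-1]]'
cat > jar.py <<'E'
from h import *
import sys
c=viewer.read_camera("wrist"); cv2.imwrite(f"pics/{sys.argv[1]}.png",c["color"][...,::-1]); W=cloud(c); print(state()["eef_pos"],state()["opening"])
for k,z,r0 in (("red_large",107,42),("cream_large",107,42),("red_small",84,30),("cream_small",84,30)):
    for r in regions_of(f"jar_{k}_mouth","wrist")[:2]:
        p=W[cv2.dilate(r["pixels"].astype(np.uint8),np.ones((5,5)))>0]; t=p[abs(p[:,2]-z)<6]
        if len(t)>10:
            (x,y),rr=cv2.minEnclosingCircle(t[:,:2].astype(np.float32)); print(k,round(r["score"],2),len(t),round(x,1),round(y,1),round(rr,1),t[:,2].mean())
# held lid: points just above the foot
g=state()["eef_pos"]; p=W.reshape(-1,3); d=np.linalg.norm(p[:,:2]-g[:2],axis=1)
q=p[(d<45)&(abs(p[:,2]-(g[2]-4))<4)]; print("held cover",len(q),q.min(0) if len(q) else "",q.max(0) if len(q) else "")
E
python3 jar.py w2
```

```text
t: 4.8
eef_pos: [572.6, -96.3, 178.3]
tcp_rot: [-3.141, -0.0, -1.279]
ft_force: [0.4, -0.6, -1.3]
opening: 0.228
t: 5.0
eef_pos: [569.9, -98.9, 178.2]
tcp_rot: [3.141, 0.0, -1.282]
ft_force: [-0.4, -0.6, -1.0]
opening: 0.229
[569.91700011 -99.15349281 178.24279817] 0.22669194414034222
red_large 0.77 3002 622.9 68.2 40.5 105.30637724797303
cream_large 0.56 2394 640.9 -50.6 40.1 105.63820770786904
red_small 0.9 1224 507.0 51.3 28.4 82.2396150076378
cream_small 0.77 344 529.1 -53.4 24.2 82.54254728121023
held cover 5256 [ 541.37529189 -136.64455571  170.19767405] [609.76366866 -59.87073383 178.05915497]
```

View pics/w2.png

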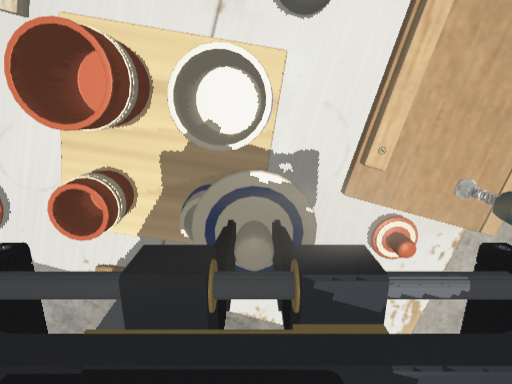

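Wrist view: the lid is held level at (255,235), the cream jar's mouth is at (222,95) and nothing is disturbed. The wrist and top cameras differ by a constant of about (+2.5,-1.7) mm, so I'll use the mean: jar at (639.6,-49.8), with seating at TCP z ≈ 118.

```bash
python3 -m inch '[[0,0,0,25,17,0,-1],[0,0,0,25,17,0,-1],[0,0,0,19,15,0,-1],[0,0,0,0,0,0,-1],[0,0,0,0,0,0,-1],[0,0,0,0,0,-20,-1],[0,0,0,0,0,-15,-1],[0,0,0,0,0,-10,-1],[0,0,0,0,0,0,-1],[0,0,0,0,0,0,-1]]'
```

```text
t: 6.25
eef_pos: [639.6, -50.0, 133.5]
tcp_rot: [-3.141, -0.0, -1.282]
ft_force: [0.6, -0.1, 0.4]
opening: 0.226
```

Foot at ~112 mm, 5 mm above the rim. Lowering slowly.

```bash
python3 -m inch '[[0,0,0,0,0,-4,-1],[0,0,0,0,0,-4,-1],[0,0,0,0,0,-3,-1],[0,0,0,0,0,-2,-1],[0,0,0,0,0,-1,-1],[0,0,0,0,0,0,-1]]'; python3 -m inch '[[0,0,0,0,0,-1,-1],[0,0,0,0,0,-0.5,-1],[0,0,0,0,0,0,-1]]'
```

```text
t: 6.85
eef_pos: [639.6, -49.5, 118.9]
tcp_rot: [3.141, 0.0, -1.282]
ft_force: [0.6, -0.0, -1.7]
opening: 0.226
t: 7.15
eef_pos: [639.8, -49.6, 118.1]
tcp_rot: [-3.141, -0.0, -1.282]
ft_force: [-1.7, 0.3, 3.7]
opening: 0.226
```

```bash
python3 -m inch '[[0,0,0,0,0,-0.5,-1],[0,0,0,0,0,0,-0.3],[0,0,0,0,0,0,-0.3],[0,0,0,0,0,0,-0.3],[0,0,0,0,0,8,-0.3],[0,0,0,0,0,25,-0.3],[0,0,0,0,0,40,0],[0,0,-8,0,0,10,0],[0,0,-8,-16,-38,0,0],[0,0,-8,-16,-38,0,0]]'; python3 -m inch '[[0,0,-8,-16,-38,0,0],[0,0,-8,-16,-38,0,0],[0,0,0,-16,-38,0,0],[0,0,0,-16,-38,-30,0],[0,0,0,0,0,-30,0],[0,0,0,0,0,0,0],[0,0,0,0,0,0,0],[0,0,0,0,0,0,0]]'
python3 - <<'E'
from h import *
c=viewer.read_camera("wrist"); cv2.imwrite("pics/w3.png",c["color"][...,::-1]); W=cloud(c); print(state()["eef_pos"],state()["opening"])
for r in regions_of("lid_red_small_knob","wrist")[:2]:
    p=W[r["pixels"]]; t=p[p[:,2]>39]; print(r["score"],len(t),(t.min(0)+t.max(0))/2,np.ptp(t,0))
p=W.reshape(-1,3); q=p[(p[:,2]>70)&(p[:,0]>585)];print("tap",len(q),q.min(0),q.max(0))
E
```

```text
t: 8.15
eef_pos: [607.6, -125.7, 201.0]
tcp_rot: [-3.14, -0.0, -1.704]
ft_force: [0.9, -0.1, 0.8]
opening: 0.495
t: 8.95
eef_pos: [544.9, -276.5, 142.3]
tcp_rot: [-3.139, -0.0, -1.979]
ft_force: [0.2, 0.3, -0.6]
opening: 0.499
[ 544.95613224 -276.43295247  142.29582344] 0.500424815852392
0.79 438 [ 545.89021942 -281.53063608   42.95139862] [21.43954362 22.18939339  7.83167306]
0.29 1210 [ 546.68084583 -142.43960975  141.31424633] [ 85.14687592 202.74918764 204.56138893]
tap 18557 [ 585.00123656 -427.27008468   70.00393701] [660.66655204 -63.03055896 264.91011115]
```

View pics/w3.png

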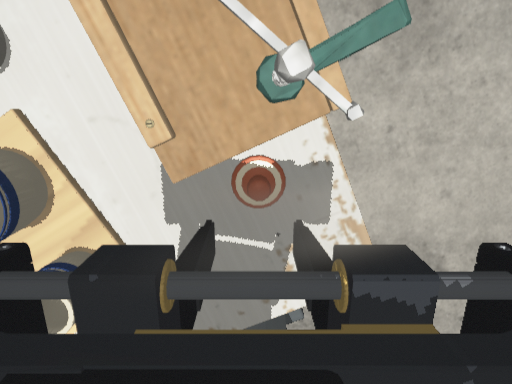

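Wrist view: the red small lid is at (258,182), centred on the jaw line. The vise bar is at (300,70), ahead of the gripper and clear of it. Descending with a shift of (-0.5,-4).

```bash
python3 -m inch '[[0,0,0,-0.5,-4,-30,0],[0,0,0,0,0,-35,0],[0,0,0,0,0,-30,0],[0,0,0,0,0,-18,0],[0,0,0,0,0,-8,0],[0,0,0,0,0,0,0],[0,0,0,0,0,0,0],[0,0,0,0,0,0,-1],[0,0,0,0,0,0,-1],[0,0,0,0,0,0,-1]]'; python3 -m inch '[[0,0,0,0,0,0,-1],[0,0,0,0,0,0,-1],[0,0,0,0,0,0,-1]]'
```

```text
t: 10.05
eef_pos: [543.7, -281.0, 20.3]
tcp_rot: [-3.141, -0.0, -1.98]
ft_force: [0.5, 0.5, -0.5]
opening: 0.304
t: 10.35
eef_pos: [543.6, -280.9, 19.9]
tcp_rot: [-3.141, -0.0, -1.98]
ft_force: [-0.9, 0.2, 5.3]
opening: 0.225
```

```bash
python3 -m inch '[[0,0,0,0,0,10,-1],[0,0,0,0,0,30,-1],[0,0,0,0,0,40,-1],[0,0,0,0,10,40,-1],[0,0,8,-4,33,40,-1],[0,0,8,-5,40,0,-1],[0,0,8,-5,40,0,-1],[0,0,8,-5,40,0,-1],[0,0,8,-5,40,0,-1],[0,0,0,-5,40,0,-1]]'; python3 -m inch '[[0,0,0,-4,40,0,-1],[0,0,0,-3,20,0,-1],[0,0,0,0,10,0,-1],[0,0,0,0,0,0,-1],[0,0,0,0,0,0,-1]]'; python3 jar.py w4
```

```text
t: 11.35
eef_pos: [514.1, -37.6, 178.6]
tcp_rot: [-3.141, -0.0, -1.277]
ft_force: [-0.5, 0.0, -0.6]
opening: 0.228
t: 11.85
eef_pos: [507.9, 30.2, 178.2]
tcp_rot: [-3.141, -0.0, -1.282]
ft_force: [-0.7, -1.8, -0.7]
opening: 0.227
[507.85685055  29.94264201 178.09645302] 0.22645706040030278
red_large 0.78 1993 622.7 68.6 40.2 105.6162064631368
cream_large 0.67 469 633.2 -35.7 36.2 108.07976057884392
red_small 0.81 686 506.6 51.5 28.2 82.64052629593243
red_small 0.57 34 499.4 44.6 25.6 82.26595144739561
cream_small 0.75 1140 529.4 -66.7 28.4 82.34771626088602
held cover 2781 [483.01000334   4.01675683 169.99879843] [537.52568326  58.36269062 177.89992746]
```

View pics/w4.png

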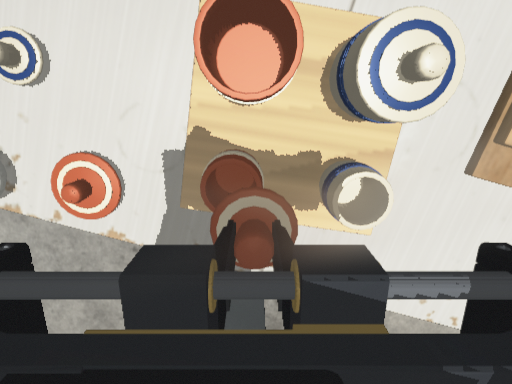

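Wrist view: the cream large lid sits flat on its jar at (415,65), and the small red lid is held over the red small jar's mouth at (235,185). Remaining offset is about (-3,+21); seating at TCP z ≈ 94.

```bash
python3 -m inch '[[0,0,0,-3,11,0,-1],[0,0,0,0,10,0,-1],[0,0,0,0,0,-30,-1],[0,0,0,0,0,-25,-1],[0,0,0,0,0,-13,-1],[0,0,0,0,0,0,-1],[0,0,0,0,0,-4,-1],[0,0,0,0,0,-4,-1],[0,0,0,0,0,-4,-1],[0,0,0,0,0,-2,-1]]'; python3 -m inch '[[0,0,0,0,0,-1,-1],[0,0,0,0,0,-0.5,-1],[0,0,0,0,0,0,-1]]'
```

```text
t: 13.1
eef_pos: [504.7, 51.9, 96.1]
tcp_rot: [-3.141, -0.0, -1.282]
ft_force: [0.5, -0.4, -0.8]
opening: 0.227
t: 13.4
eef_pos: [504.7, 51.8, 94.6]
tcp_rot: [-3.141, -0.0, -1.282]
ft_force: [-0.2, 0.2, -0.1]
opening: 0.228
```

```bash
python3 -m inch '[[0,0,0,0,0,-0.7,-1],[0,0,0,0,0,-0.4,-1],[0,0,0,0,0,0,-1]]';  python3 -m inch '[[0,0,0,0,0,0,-0.3],[0,0,0,0,0,0,-0.3],[0,0,0,0,0,0,-0.3],[0,0,0,0,0,8,-0.3],[0,0,0,0,0,30,-0.3],[0,0,0,0,0,40,0],[0,0,0,-10,25,0,0],[0,0,0,-16,40,0,0],[0,0,0,-16,40,0,0],[0,0,0,-15,38,-20,0]]'; python3 -m inch '[[0,0,0,-6.5,15.6,-20,0],[0,0,0,0,0,0,0],[0,0,0,0,0,0,0],[0,0,0,0,0,0,0]]'
python3 - <<'E'
from h import *
c=viewer.read_camera("wrist"); cv2.imwrite("pics/w5.png",c["color"][...,::-1]); W=cloud(c); print(state()["eef_pos"],state()["opening"])
for n in ("red_large","cream_small"):
  for r in regions_of(f"lid_{n}_knob","wrist")[:2]:
    p=W[r["pixels"]]; t=p[(p[:,2]>39)&(p[:,2]<50)]
    if len(t): print(n,r["score"],len(t),(t.min(0)+t.max(0))/2,np.ptp(t,0))
E
```

```text
t: 13.7
eef_pos: [504.8, 51.9, 93.8]
tcp_rot: [-3.141, -0.0, -1.282]
ft_force: [-0.8, 0.1, 4.8]
opening: 0.225
t: 14.7
eef_pos: [448.0, 196.5, 153.6]
tcp_rot: [-3.137, -0.0, -1.283]
ft_force: [1.3, 0.7, -0.5]
opening: 0.5
t: 15.1
eef_pos: [441.9, 209.9, 132.3]
tcp_rot: [-3.14, -0.0, -1.283]
ft_force: [0.1, 0.1, 0.5]
opening: 0.502
[441.9561527  209.77492333 132.34133794] 0.5025498401685585
red_large 0.86 459 [442.30940765 210.43590703  42.9287205 ] [22.21921942 21.5542369   7.78637871]
red_large 0.7 742 [606.52225332  85.07500127  44.50722758] [51.5947479  51.10407633 10.98180212]
cream_small 0.8 711 [558.83189423 298.68221709  42.90811921] [21.60045533 21.31236781  7.70144943]
```

View pics/w5.png

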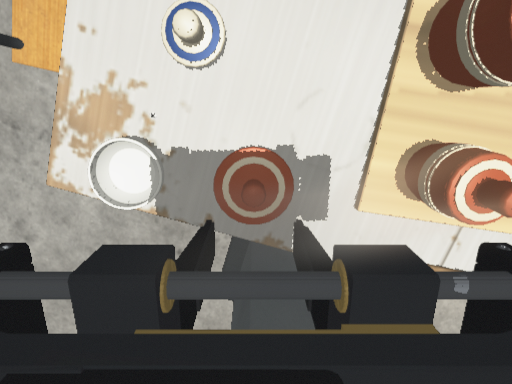

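Wrist view: the red large lid is at (253,185), centred between the fingers. The dish at (127,173) is clear, and the red small lid is seated at (487,187).

```bash
python3 -m inch '[[0,0,0,-0.7,1,-30,0],[0,0,0,0,0,-35,0],[0,0,0,0,0,-25,0],[0,0,0,0,0,-14,0],[0,0,0,0,0,-7.5,0],[0,0,0,0,0,0,0],[0,0,0,0,0,0,-1],[0,0,0,0,0,0,-1],[0,0,0,0,0,0,-1],[0,0,0,0,0,0,-1]]'; python3 -m inch '[[0,0,0,0,0,0,-1],[0,0,0,0,0,0,-1],[0,0,0,0,0,0,-1]]'
```

```text
t: 16.25
eef_pos: [440.7, 211.6, 20.5]
tcp_rot: [-3.141, -0.0, -1.282]
ft_force: [-0.6, -1.0, 4.3]
opening: 0.224
t: 16.55
eef_pos: [440.7, 211.6, 20.4]
tcp_rot: [-3.141, -0.0, -1.282]
ft_force: [-0.3, -1.3, 6.8]
opening: 0.229
```

```bash
python3 -m inch '[[0,0,0,0,0,10,-1],[0,0,0,0,0,30,-1],[0,0,0,0,0,40,-1],[0,0,0,8,-6,40,-1],[0,0,0,24,-18,40,-1],[0,0,0,32,-25,0,-1],[0,0,0,32,-25,0,-1],[0,0,0,32,-25,0,-1],[0,0,0,20,-16,0,-1],[0,0,0,0,0,0,-1]]'; python3 -m inch '[[0,0,0,0,0,0,-1],[0,0,0,0,0,0,-1]]'; python3 jar.py w6
```

```text
t: 17.55
eef_pos: [590.2, 94.4, 180.1]
tcp_rot: [-3.141, -0.0, -1.285]
ft_force: [-0.5, 0.3, -1.1]
opening: 0.23
t: 17.75
eef_pos: [587.5, 97.1, 180.2]
tcp_rot: [3.141, 0.0, -1.281]
ft_force: [-0.4, 0.4, -1.0]
opening: 0.224
[587.59408533  97.21029246 180.25322653] 0.2271025459560182
red_large 0.58 1390 622.9 68.5 40.2 105.5555946522162
cream_large 0.96 536 644.3 -37.2 37.9 106.4056753728552
cream_small 0.71 402 529.5 -66.7 28.3 81.8582797553018
held cover 6102 [559.54530349  58.88020741 172.19056132] [628.12002813 136.65160924 180.11614749]
```

```bash
python3 -m inch '[[0,0,0,20,-17,0,-1],[0,0,0,14,-11.7,0,-1],[0,0,0,0,0,0,-1],[0,0,0,0,0,-30,-1],[0,0,0,0,0,-20,-1],[0,0,0,0,0,0,-1],[0,0,0,0,0,-4,-1],[0,0,0,0,0,-4,-1],[0,0,0,0,0,-3,-1],[0,0,0,0,0,0,-1]]'; python3 -m inch '[[0,0,0,0,0,-1,-1],[0,0,0,0,0,-0.5,-1],[0,0,0,0,0,0,-1]]'
```

```text
t: 19.0
eef_pos: [622.4, 67.9, 119.1]
tcp_rot: [-3.141, -0.0, -1.282]
ft_force: [-0.0, -0.0, -1.5]
opening: 0.227
t: 19.3
eef_pos: [622.5, 67.8, 117.5]
tcp_rot: [-3.141, -0.0, -1.282]
ft_force: [0.6, 0.4, -1.6]
opening: 0.233
```

```bash
python3 -m inch '[[0,0,0,0,0,-0.7,-1],[0,0,0,0,0,-0.4,-1],[0,0,0,0,0,0,-1]]'; python3 -m inch '[[0,0,0,0,0,0,-0.3],[0,0,0,0,0,0,-0.3],[0,0,0,0,0,0,-0.3],[0,0,0,0,0,8,-0.3],[0,0,0,0,0,25,-0.3],[0,0,0,0,0,40,0],[0,0,0,-9,31,0,0],[0,0,0,-11,40,0,0],[0,0,0,-11,40,0,0],[0,0,0,-11,40,-20,0]]'; python3 -m inch '[[0,0,0,-11,40,-20,0],[0,0,0,-12,40.4,-20,0],[0,0,0,0,0,0,0],[0,0,0,0,0,0,0],[0,0,0,0,0,0,0]]'
python3 - <<'E'
from h import *
c=viewer.read_camera("wrist"); cv2.imwrite("pics/w7.png",c["color"][...,::-1]); W=cloud(c); print(state()["eef_pos"],state()["opening"])
for n in ("cream_small",):
  for r in regions_of(f"lid_{n}_knob","wrist")[:2]:
    p=W[r["pixels"]]; t=p[(p[:,2]>39)&(p[:,2]<50)]
    if len(t): print(n,r["score"],len(t),(t.min(0)+t.max(0))/2,np.ptp(t,0))
E
```

```text
t: 19.6
eef_pos: [622.6, 67.8, 117.4]
tcp_rot: [-3.141, -0.0, -1.282]
ft_force: [-3.2, 0.2, 8.7]
opening: 0.225
t: 20.6
eef_pos: [581.1, 220.4, 172.0]
tcp_rot: [-3.137, -0.0, -1.283]
ft_force: [0.6, 0.5, -0.3]
opening: 0.499
t: 21.1
eef_pos: [558.0, 298.6, 130.1]
tcp_rot: [-3.141, -0.0, -1.283]
ft_force: [0.1, 0.4, 0.3]
opening: 0.504
[558.16868872 298.34063542 130.2051895 ] 0.4955729384169978
cream_small 0.81 465 [559.05633373 299.25481274  42.82622141] [22.0057617  21.78473786  7.32716579]
```

View pics/w7.png

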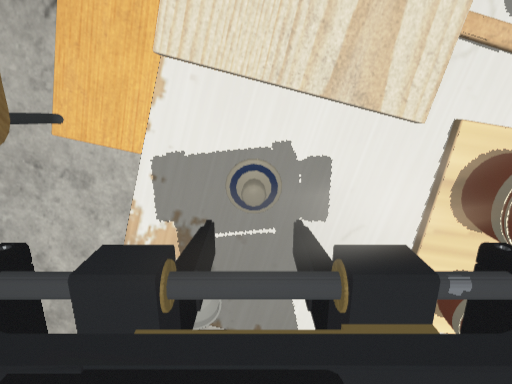

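The cream small lid is centred at (254,187), with the dish clear below left. Grasping.

```bash
python3 -m inch '[[0,0,0,-0.3,1.3,-30,0],[0,0,0,0,0,-35,0],[0,0,0,0,0,-25,0],[0,0,0,0,0,-12,0],[0,0,0,0,0,-7.5,0],[0,0,0,0,0,0,0],[0,0,0,0,0,0,-1],[0,0,0,0,0,0,-1],[0,0,0,0,0,0,-1],[0,0,0,0,0,0,-1]]'; python3 -m inch '[[0,0,0,0,0,0,-1],[0,0,0,0,0,0,-1],[0,0,0,0,0,0,-1]]'
```

```text
t: 22.2
eef_pos: [557.3, 300.6, 20.4]
tcp_rot: [-3.141, -0.0, -1.282]
ft_force: [-0.6, -0.7, 3.5]
opening: 0.228
t: 22.5
eef_pos: [557.4, 300.6, 20.4]
tcp_rot: [-3.141, -0.0, -1.282]
ft_force: [-1.1, -0.6, 5.8]
opening: 0.23
```

```bash
python3 -m inch '[[0,0,0,0,0,10,-1],[0,0,0,0,0,30,-1],[0,0,0,0,0,40,-1],[0,0,0,0,-10,40,-1],[0,0,0,-3,-25,40,-1],[0,0,0,-3,-40,5,-1],[0,0,0,-3,-40,0,-1],[0,0,0,-3,-40,0,-1],[0,0,0,-3,-40,0,-1],[0,0,0,-3,-40,0,-1]]'; python3 -m inch '[[0,0,0,-3,-40,0,-1],[0,0,0,-4,-40,0,-1],[0,0,0,-4,-25,0,-1],[0,0,0,0,0,0,-1],[0,0,0,0,0,0,-1],[0,0,0,0,0,0,-1]]'; python3 jar.py w8
```

```text
t: 23.5
eef_pos: [538.7, 64.0, 185.4]
tcp_rot: [-3.141, -0.0, -1.282]
ft_force: [0.7, -0.2, -0.9]
opening: 0.226
t: 24.1
eef_pos: [528.2, -38.7, 185.1]
tcp_rot: [-3.141, -0.0, -1.281]
ft_force: [-0.4, -0.5, -0.5]
opening: 0.226
[528.21698336 -38.54158933 185.01083827] 0.23046257692915106
red_large 0.69 6400 640.8 -50.2 40.6 111.01839547040494
red_large 0.55 453 617.2 51.6 35.8 107.77320390837332
cream_large 0.55 126 614.4 -29.2 21.3 109.45990988414943
red_small 0.69 368 511.1 47.4 27.1 84.21625763603559
red_small 0.4 87 615.5 -31.3 25.5 84.74135172906104
cream_small 0.95 609 529.7 -67.1 28.1 82.63877496256575
held cover 2613 [502.4559037  -65.2576339  176.84714692] [557.16388088 -10.76096617 184.80827345]
```

View pics/w8.png

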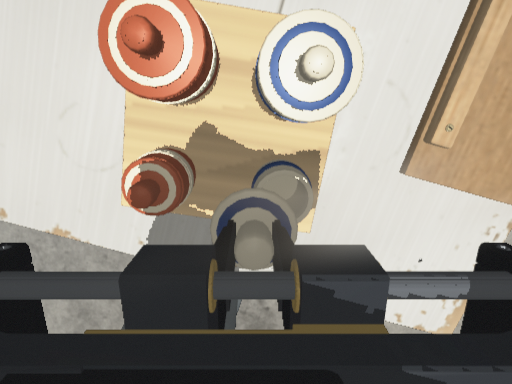

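Wrist view: three lids are seated (red large (140,35), cream large (317,63), red small (145,190)), and the last is held level above the cream small mouth at (285,190). Remaining offset is about (0.2,-28.5).

```bash
python3 -m inch '[[0,0,0,0.2,-16,0,-1],[0,0,0,0,-12.5,0,-1],[0,0,0,0,0,0,-1],[0,0,0,0,0,-35,-1],[0,0,0,0,0,-25,-1],[0,0,0,0,0,-15,-1],[0,0,0,0,0,0,-1],[0,0,0,0,0,-4,-1],[0,0,0,0,0,-4,-1],[0,0,0,0,0,-4,-1]]'; python3 -m inch '[[0,0,0,0,0,-2,-1],[0,0,0,0,0,-0.7,-1],[0,0,0,0,0,0,-1]]'
```

```text
t: 25.35
eef_pos: [528.7, -68.1, 98.3]
tcp_rot: [-3.14, -0.001, -1.282]
ft_force: [-0.1, -0.0, -0.2]
opening: 0.229
t: 25.65
eef_pos: [528.4, -68.0, 95.2]
tcp_rot: [-3.141, -0.0, -1.282]
ft_force: [0.2, -0.7, -0.1]
opening: 0.228
```

```bash
python3 -m inch '[[0,0,0,0,0.7,-0.7,-1],[0,0,0,0,0,-0.6,-1],[0,0,0,0,0,-0.4,-1],[0,0,0,0,0,0,-1]]'; python3 -m inch '[[0,0,0,0,0,0,-0.3],[0,0,0,0,0,0,-0.3],[0,0,0,0,0,0,-0.3],[0,0,0,0,0,8,-0.3],[0,0,0,0,0,30,-0.3],[0,0,0,0,0,40,0],[0,0,0,0,0,30,0],[0,0,0,-8,-25,10,0],[0,0,0,-13,-40,0,0],[0,0,0,-13,-40,0,0]]'; python3 -m inch '[[0,0,0,-13,-40,0,0],[0,0,0,-13,-40,0,0],[0,0,0,-13,-40,0,0],[0,0,0,0,0,0,0],[0,0,0,0,0,0,0]]'
python3 - <<'E'
from h import *
c=viewer.read_camera("top"); cv2.imwrite("pics/top9.png",cv2.resize(c["color"][110:270,130:400,::-1],None,fx=2.9,fy=2.9)); W=cloud(c)
J={"RL":(620.4,69.9,107,40),"CL":(638.3,-48.9,107,40),"RS":(504.1,52.7,84,28),"CS":(527.1,-65.3,84,28)}
P=W.reshape(-1,3)
for k,(x,y,z,r) in J.items():
    d=np.hypot(P[:,0]-x,P[:,1]-y)
    p=P[(d<r+12)&(P[:,2]>z-1)]
    q=p[p[:,2]>z+29][:,:2].astype(np.float32); s=p[(p[:,2]<z+12)&(p[:,2]>z)]
    (a,b),rr=cv2.minEnclosingCircle(q); (e,f),r2=cv2.minEnclosingCircle(s[:,:2].astype(np.float32))
    A=np.c_[s[:,:2]-[x,y],np.ones(len(s))]; co=np.linalg.lstsq(A,s[:,2],rcond=None)[0]
    print(k,"knob off",round(a-x,1),round(b-y,1),"cover off",round(e-x,1),round(f-y,1),round(r2,1),"knob top",round(np.percentile(p[:,2],95)-z,1),"cover z",round(np.median(s[:,2])-z,1),"slope",co[:2].round(3))
for k,(u,v,z) in {"dish":(151,243,27),"beaker":(300,126,83)}.items():
    p=W[v-24:v+25,u-24:u+25].reshape(-1,3);q=p[abs(p[:,2]-z)<7][:,:2].astype(np.float32); print(k,cv2.minEnclosingCircle(q[np.linalg.norm(q-np.median(q,0),axis=1)<55]))
E
```

```text
t: 26.05
eef_pos: [528.6, -67.3, 94.3]
tcp_rot: [-3.141, -0.001, -1.282]
ft_force: [-2.3, 1.1, 9.6]
opening: 0.227
t: 27.05
eef_pos: [494.0, -173.1, 212.6]
tcp_rot: [-3.14, -0.001, -1.28]
ft_force: [0.5, 0.4, 0.1]
opening: 0.5
t: 27.55
eef_pos: [454.9, -292.8, 211.7]
tcp_rot: [-3.142, 0.0, -1.284]
ft_force: [0.1, 0.0, -0.3]
opening: 0.503
RL knob off 0.6 -0.5 cover off -0.4 -0.2 39.9 knob top 33.1 cover z 5.0 slope [0.001 0.   ]
CL knob off -1.2 1.2 cover off -0.4 0.7 40.1 knob top 33.1 cover z 4.8 slope [ 0.    -0.004]
RS knob off 0.2 1.4 cover off -0.0 0.2 28.0 knob top 34.9 cover z 5.0 slope [-0.008  0.003]
CS knob off -0.1 -0.2 cover off -0.2 -0.2 27.9 knob top 34.5 cover z 4.9 slope [-0.001  0.009]
dish ((418.9993896484375, 331.3163757324219), 35.32999038696289)
beaker ((769.5322875976562, -89.44497680664062), 30.523117065429688)
```

View pics/top9.png

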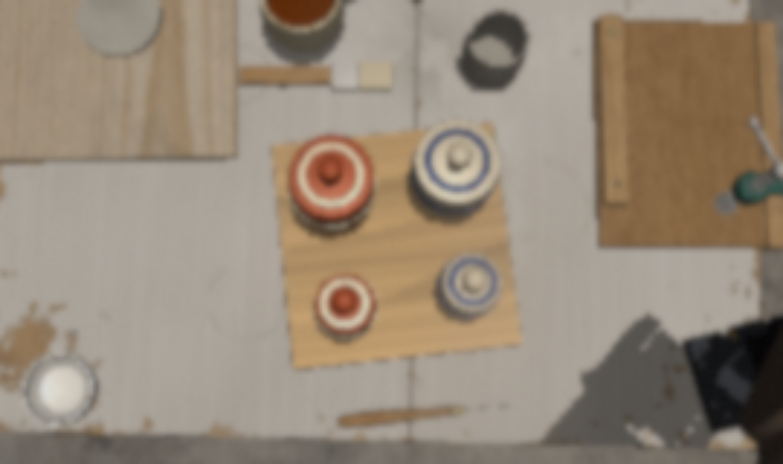

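All four lids are level and down on the right jars (red large (330,175), cream large (457,160), red small (344,300), cream small (470,280)). The dish and beaker are in place and the arm is clear.

```bash
python3 -c "
from cell import ticket; print(ticket.job_done())"
```

```text
the job is handed in; nothing more can be done
None
```

All four lids are on their own jars, and I handed the job in at about 28 s of the 99 s allowed. I lowered each lid until it touched the rim, then let go.

My last check was with the top camera, before handing in:
- **Centring:** each lid's cover was within about 1 mm of where its jar's mouth was at the start; knob fits were within 2 mm.
- **Level:** tilt was below 0.01 rad on all four.
- **Height:** cover and knob tops were about 5 mm and 33–35 mm above the rim. The drawn sizes give 7 mm and 36 mm, and this camera read the bare lids on the table close to their true height. The 1–3 mm shortfall is therefore partly unexplained. It is the same on all four lids and does not suggest any lid is sitting high.
- **Bystanders:** the salt dish and the grey beaker were within about 1 mm of their starting positions.

One disagreement: the wrist and top cameras differed by a steady 2–3 mm, so I used the mean of the two for placing. No other checks failed.

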